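Roll the guide roller up the gutter and bar its way back

TASK

With closed fingers, push the blue guide roller up the sloping gutter, over the crest and into the dip, so that it rests against the end stop at the top; do not put the fingers round it or lift it. Then push the red keeper arm fully across the gutter behind it so that it cannot roll back. Leave the bearing, tally counter, label roll and spanner where they lie.

Things in the scene. Friction and masses are not known exactly. Their poses are not given: they have to be found in the camera images.
- gutter: Sloping aluminium gutter, fixed. Origin: on its floor, mid-width, at the crest (highest line). x points uphill along the floor (7 degrees above level), y left, z square to the floor. Straight floor from the crest down to x = -235 mm, where a lip 10 mm high, 5 mm thick closes the low end. Inside width 62 mm; side walls 14 mm high, 3 mm thick. Past the crest it dips to the end stop (see home).
- roller: Blue smooth plastic roller with steel hubs, 60 mm diameter, 56 mm long, about 0.2 kg, loose. Lies in the gutter, its axis (own y) across it, at first at the low end on the lip. Origin at its centre; x and z turn as it rolls. Let go before its centre is past the crest it rolls back to the lip; past it, it rolls on to the end stop by itself.
- roller_center (a point): Centre of the roller, 30 mm above the floor it rolls on.
- home (a point): Where the roller's centre is when it lies in the dip against the end stop: 38 mm along x and 21 mm along z of the gutter. The dip's floor falls from the crest at 7 degrees below level for 62 mm to the end stop, a plate 41 mm high.
- keeper (a joint): Red swing arm on a vertical pivot beside the crest, on the left side looking uphill. At 0 it points downhill alongside the gutter, clear of it (negative: turned away from the gutter); it grows as it swings over the gutter (counter-clockwise from above) to a firm stop at 1.571 = shut, square across behind the roller's home. Starts at -0.3 to 0.12; stays where left (under 1.5 N at the tip).
- keeper_pivot (a point): Point on the keeper's pivot axis at half the height of the arm; the hub there is 22 mm in diameter and its upper end stands 16 mm above this point.
- keeper_tip (a point): Point on the arm's round tip (12 mm in diameter), at half its height, 90 mm from the pivot axis. The arm between is a straight bar 8 mm thick and 22 mm high, from 11 mm below to 11 mm above this point, and clears the gutter's walls by 4 mm.
- bearing: Steel ball bearing lying flat, 47 mm across and 14 mm high, loose on the table. Bystander. Origin under its centre.
- tally_counter: Chromed hand tally counter, 58 x 56 x 23 mm, loose on the table. Bystander. Origin under its centre.
- label_roll: Roll of white labels lying flat, 68 mm across and 40 mm high, loose on the table. Bystander. Origin under its centre.
- spanner: Steel spanner lying flat, 30 x 187 x 8 mm (long along its y), loose on the table on the keeper's side of the gutter. Bystander. Origin under its centre.
- stand: Plywood stand under the gutter, fixed: base board 350 x 125 mm, 14 mm thick, long along its x (level, uphill); its middle is at x = -10, y = 15 mm. Origin on the table, under the gutter's centre line. A post 26 x 30 mm carries the keeper's pivot, 62 mm left of the gutter's centre line.

How it is judged:
By the outcome, as a careful person would: the job done as asked, in the order asked, and still so for the second after the job is handed in, with the robot touching nothing.
It also fails if it takes over 61 s, if anything falls off the work surface, if the arm or the gripper's body presses on something with over 40 N, if the wrist force passes 120 N, or if a joint passes its speed limit or range.

ROBOT

A 6-joint arm with a two-finger parallel gripper is mounted at the origin on the work surface; the furniture and walls round the work are solid. World frame = base frame: x ahead of the robot, y to its left, z up, the work surface at z = 0. Lengths are in m, angles in rad, forces in N, time in s.
With the tool pointing down it reaches from about 0.25 to 0.725 m from the base axis. Payload 4 kg.
Tool frame: the origin (TCP) lies midway between the tips of the shut fingers; the grasp point (between the pads) lies 19 mm behind it; z points along the fingers, y is the line along which they close (so a half turn about z gives the same grasp; the last joint's range is limited). The gripper opens to 85 mm and grips with 20 to 120 N. Pads are 22 mm wide; open, the fingers measure 114 mm over their backs; the gripper's body (76 mm by 85 mm) begins 54 mm behind the grasp point. The pads swing forward as they close: fully open they stand 13 mm farther back than shut.
Start: joints at [-1.306, 0.241, 0.005, 1.335, 0, 1.571], TCP at [0.131, -0.483, 0.231] pointing down, gripper open.
Joint ranges: [-2.72, 2.72], [-1.05, 1.87], [-1.09, 1.28], [-1.99, 2.15], [-1.42, 1.44], [-3.14, 3.14]. Speed limits (rad/s): [2.79, 2.79, 3.14, 3.14, 3.14, 3.14].

INTERFACE

Orientations are given as a unit quaternion [x, y, z, w].
In Python, from workcell import monitor, vision, job gives the robot as it stands.
- The arm moves only by the tool move_arm, never from a script. Its argument "moves" is a list that holds one entry, the list of rows, each a list of 5 numbers: the shift along the world's x, y, z in m, then the turn about the world's z in degrees, then the opening in per cent of the stroke, from 0 (shut) to 100 (fully open). In form: [[[x, y, z, turn, gripper], ...]]. A call has 1 to 5 rows; each row is the pose to reach, as a shift and turn from the pose commanded when the call began; what a row does not reach only later rows make up. A row lasts 1/8 s, in which the tool goes at most 62.5 mm and 10.7 degrees, less where a joint would pass 70% of its speed; a pose out of reach is approached as far as the arm can. A call with a gripper value outside its range is refused whole. The fingers move at their own pace and stop on an object; the grip force is fixed at half the most. Time passes only in rows, so rows that repeat a pose let the fingers close. It gives the time, the measured TCP pose, the force, the opening and the grip force at its end, in the units of the state.
- monitor.get_obs(): the state, without advancing time (a new reading comes with each control period).
- vision.camera(name): name is "side" or "top" or "wrist"; returns a dict with "color" (384x512x3 uint8, red, green, blue), "camera_matrix" (3x3 intrinsics, pixels), "eye" and "attitude" of the camera in the world; the wrist camera has in their place "hand_eye" (4x4, takes a point from camera to tool coordinates, whose origin is the TCP and whose axes are the flange's). Camera axes: x right, y up, looking along -z (the intrinsics and any distortion apply to the point x, -y, -z); pixel columns grow to the right and rows downward; lengths in m; the calibration is good to about 2 mm. A picture is of the moment at which its call begins: read the wrist's pose just before it. There is no depth.
- job.job_done(): hands the job in; it is judged then, once.
The state is a dict: "clock": time; "joint_pos": joint angles; "joint_vel": joint speeds; "tau": joint torques, N m; "eef_pos": TCP position; "tool_rot": TCP orientation; "ft_force": force on the tool from outside, world axes, zero at the start; "ft_torque": the same for the moment, N m; "grip_width": finger opening in m; "grasp_force": force on a finger pad.
Only numpy, scipy, OpenCV 4.12 (cv2) and the standard library are available. Lean on these libraries where they do the work, as an engineer would, in place of code of your own. Each camera call takes 0.05 s, during which the arm holds its last target. There are 200 camera calls.

## Working session

There is one attempt and no reset: what is moved stays moved. The work goes in short steps, Python scripts to look and compute and a tool call to move; the robot and the scene stay as the last step left them, time stands still between calls to the robot, and variables do not carry over. Pictures are saved under pics/ and viewed, at most 10 in all, crops included, and the job is handed in when it is done.

Besides the shell and the picture viewer there is one more tool, called after ">>>" by a JSON object that holds its "fn" and its "kwargs", one argument or row to a line. move_arm: Moves the arm, as the interface text tells. Its arguments: {"type":"object","properties":{"moves":{"type":"array","items":{"type":"array","items":{"type":"array","items":{"type":"number"}}}}},"required":["moves"]}

```bash
mkdir -p pics; cat > h.py <<'E'
import numpy as np,cv2
from workcell import monitor,vision,job
def snap(n,f):
    c=vision.camera(n); cv2.imwrite('pics/'+f,cv2.cvtColor(c['color'],cv2.COLOR_RGB2BGR))
    return c
E
python3 - <<'E'
from h import *
for n in('top','side'):
    c=snap(n,n+'1.png'); print({k:(np.round(v,4).tolist() if k!='color' else 0) for k,v in c.items()})
o=monitor.get_obs(); print(o)
E
```

```text
{'color': 0, 'camera_matrix': [[416.6551, 0.0, 253.9898], [0.0, 416.6551, 189.7032], [0.0, 0.0, 1.0]], 'eye': [0.3493, 0.0547, 1.0952], 'attitude': [-0.0464, 0.0474, 0.7065, -0.7046]}
{'color': 0, 'camera_matrix': [[434.2334, 0.0, 253.5219], [0.0, 434.2334, 197.8342], [0.0, 0.0, 1.0]], 'eye': [0.3856, -0.7588, 0.5417], 'attitude': [0.5097, -0.04, -0.0422, 0.8584]}
{'clock': 0.1, 'joint_pos': array([-1.30601838e+00,  2.41343774e-01,  3.83146279e-03,  1.33520237e+00,
        7.74061524e-06,  1.57081590e+00]), 'joint_vel': array([-0.0008652 , -0.00197   ,  0.00316244, -0.00114866, -0.00030945,
        0.00130018]), 'tau': array([ 6.13976426e-04, -3.73138690e+01,  2.53009558e+01,  1.08754207e-02,
       -4.58724071e-05,  1.15175317e-05]), 'eef_pos': array([ 0.13069791, -0.48201471,  0.23048843]), 'tool_rot': array([ 9.91250208e-01,  1.31992819e-01, -1.22786752e-04, -9.51293566e-04]), 'ft_force': array([0.34650944, 0.0663638 , 0.4037235 ]), 'ft_torque': array([ 0.00134713, -0.01459242,  0.04324118]), 'grasp_force': 0.0, 'grip_width': 0.08507891606746795}
```

View pics/top1.png

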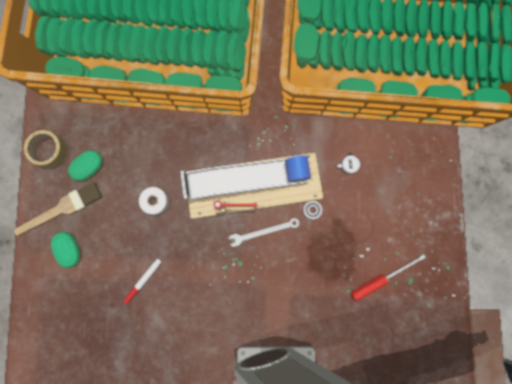

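View pics/side1.png

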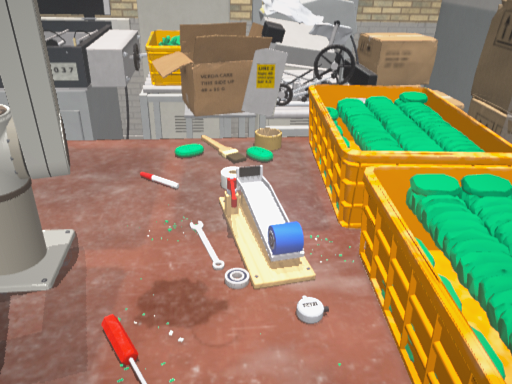

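The top view shows the gutter from about (185,183) at the uphill end to (320,170), the roller at (297,168), the keeper pivot at (218,205) and its tip at (255,205). Uphill is roughly +y. I'll enlarge it.

```bash
python3 - <<'E'
import cv2
a=cv2.imread('pics/top1.png')[145:255,175:335]
cv2.imwrite('pics/topc.png',cv2.resize(a,None,fx=5,fy=5,interpolation=cv2.INTER_CUBIC))
a=cv2.imread('pics/side1.png')[155:290,210:335]
cv2.imwrite('pics/sidec.png',cv2.resize(a,None,fx=4.4,fy=4.4,interpolation=cv2.INTER_CUBIC))
E
```

```text
(no output)
```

View pics/topc.png

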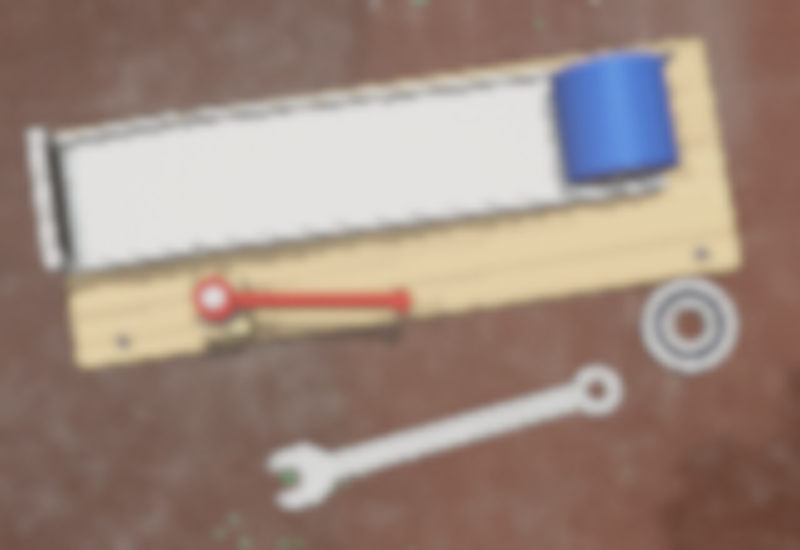

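View pics/sidec.png

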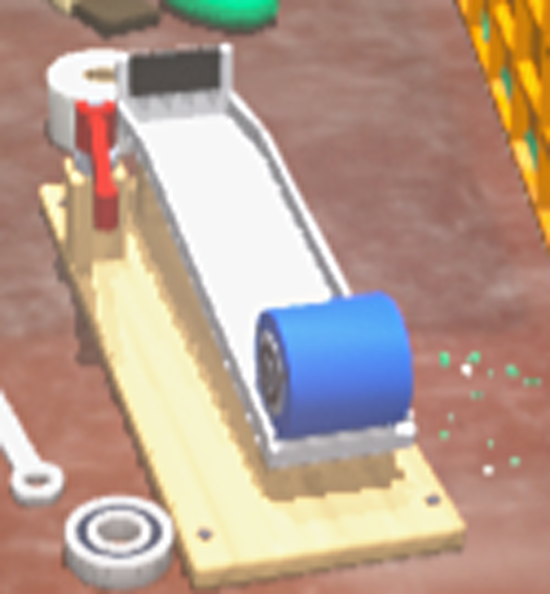

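```bash
cat > fit.py <<'E'
from h import *
from scipy.optimize import least_squares
from scipy.spatial.transform import Rotation as R
C={'top':([[416.6551,0,253.9898],[0,416.6551,189.7032],[0,0,1]],[0.3493,0.0547,1.0952],[-0.0464,0.0474,0.7065,-0.7046]),
'side':([[434.2334,0,253.5219],[0,434.2334,197.8342],[0,0,1]],[0.3856,-0.7588,0.5417],[0.5097,-0.04,-0.0422,0.8584])}
def proj(n,P):
    K,e,q=C[n]; p=R.from_quat(q).inv().apply(np.array(P)-e); return (np.array(K)@(p*[1,-1,-1]/-p[2]))[:2]
T=lambda u,v:('top',((u+.5)/5-.5+175,(v+.5)/5-.5+145))
S=lambda u,v:('side',((u+.5)/4.4-.5+210,(v+.5)/4.4-.5+155))
c,s=np.cos(np.radians(7)),np.sin(np.radians(7))
def world(p,k,v): # k: 'b' stand frame, 'g' gutter slope frame, 'p' pivot
    X,Y,a,xc,zc,px,pz=p
    x,y,z=v
    if k=='g': x,z=xc+c*x-s*z, zc+s*x+c*z
    if k=='d': x,z=xc+c*x+s*z, zc-s*x+c*z   # dip frame
    if k=='p': x,z=xc+px+x, zc+pz+z
    return np.array([X+np.cos(a)*x-np.sin(a)*y,Y+np.sin(a)*x+np.cos(a)*y,z])
D=[('b',(-.185,-.0475,.014),T(705,40)),('b',(-.185,.0775,.014),T(740,265)),('b',(.165,.0775,.014),T(80,367)),
('b',(-.185,.0775,.014),S(197,572)),('b',(-.185,-.0475,.014),S(463,525)),('b',(.165,.0775,.014),S(42,185)),
('g',(-.2126,0,.030),T(616,117)),('g',(-.2126,0,.030),S(335,365)),
('d',(.062,.034,.041),T(63,268)),('d',(.062,-.034,.041),T(46,130)),('d',(.062,.034,.041),S(122,54)),('d',(.062,-.034,.041),S(230,47)),
('g',(-.240,.031,.010),S(275,445)),('g',(-.240,-.031,.010),S(408,430)),
('p',(0,.062,.016),T(212,297)),('p',(0,.062,.016),S(97,103))]
def res(p): return np.ravel([proj(o[0],world(p,k,v))-o[1] for k,v,o in D])
if __name__=='__main__':
    r=least_squares(res,[.38,.05,1.6,.08,.08,0,.029],loss='soft_l1'); p=r.x
    np.save('p.npy',p); print(p.round(4)); print(res(p).reshape(-1,2).round(1).tolist())
    for n,k,v in[('roller','g',(-.2126,0,.03)),('crest','g',(0,0,0)),('home','g',(.038,0,.021)),('pivot','p',(0,.062,0))]: print(n,world(p,k,v).round(4))
    # keeper tip from top view at arm top height
    K,e,q=C['top']; u=T(405,299)[1]; d=R.from_quat(q).apply(np.linalg.inv(K)@[*u,1]*[1,-1,-1]); z=p[4]+p[6]+.011
    P=e+d*(z-e[2])/d[2]; print('tip end',P.round(4), np.linalg.norm(P[:2]-world(p,'p',(0,.062,0))[:2]))
E
python3 fit.py
```

```text
[ 0.521   0.0659  1.7173  0.0894  0.0631 -0.004   0.0238]
[[-0.2, -1.0], [0.9, 0.4], [-0.1, -0.1], [-0.7, -1.0], [1.2, 0.2], [-0.8, -0.1], [0.4, 0.7], [-1.1, -0.1], [-0.4, -0.9], [-0.5, -0.8], [-1.3, 0.3], [0.6, -0.4], [0.6, 0.7], [0.6, -0.1], [0.2, 0.1], [-0.7, -0.0]]
roller [ 0.5393 -0.058   0.0669]
crest [0.508  0.1543 0.0631]
home [0.5029 0.1891 0.0885]
pivot [0.4473 0.1413 0.0869]
tip end [0.4468 0.0493 0.0979] 0.09196214785380206
```

The fit agrees within about 1 px: gutter heading 98.4°, crest (0.508, 0.154, 0.063), roller (0.539, -0.058, 0.067), keeper at about -0.15 rad. I'll close the fingers and move to just below the roller, at height.

>>> {"fn": "move_arm", "kwargs": {
  "moves": [
    [[0.047,0.041,0,-2,0],[0.094,0.082,0,-4,0],[0.14,0.123,0,-6,0],[0.186,0.164,0,-6.8,0],[0.232,0.205,0,-6.8,0]]
  ]
}}

```text
clock: 0.72
eef_pos: [0.3639, -0.276, 0.2311]
tool_rot: [0.997, 0.073, -0.0, -0.0]
ft_force: [0.6, -0.9, -0.8]
grip_width: 0.0
grasp_force: 0.0
```

>>> {"fn": "move_arm", "kwargs": {
  "moves": [
    [[0.046,0.041,0,0,0],[0.092,0.082,0,0,0],[0.138,0.122,0,0,0],[0.184,0.158,0,0,0],[0.184,0.158,0,0,0]]
  ]
}}

```text
clock: 1.35
eef_pos: [0.549, -0.1166, 0.2297]
tool_rot: [0.997, 0.076, -0.001, -0.0]
ft_force: [-0.7, -0.1, 1.3]
grip_width: 0.0
grasp_force: 0.0
```

>>> {"fn": "move_arm", "kwargs": {
  "moves": [
    [[0,-0.006,-0.06,0,0],[0,-0.006,-0.12,0,0],[0,-0.006,-0.15,0,0],[0,-0.006,-0.172,0,0],[0,-0.006,-0.172,0,0]]
  ]
}}

```text
clock: 1.98
eef_pos: [0.5439, -0.1259, 0.0572]
tool_rot: [0.997, 0.072, -0.003, -0.001]
ft_force: [-0.4, 0.5, 0.3]
grip_width: -0.0002
grasp_force: 0.0
```

```bash
python3 - <<'E'
from h import *
snap('side','s2.png');snap('top','t2.png')
a=cv2.resize(cv2.imread('pics/s2.png')[130:310,190:370],None,fx=3.2,fy=3.2)
b=cv2.imread('pics/t2.png')[130:260,160:360]; b=cv2.resize(b,(216,140))
a[:140,:216]=b if False else a[:140,:216]
cv2.imwrite('pics/s2c.png',a)
E
```

```text
(no output)
```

View pics/s2c.png

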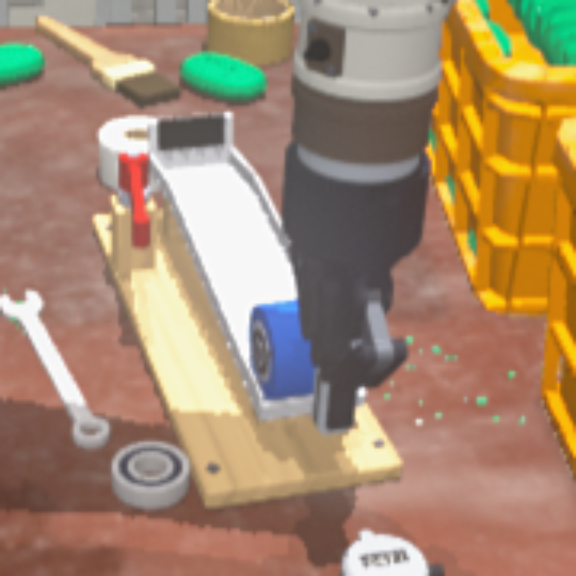

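The fingers are shut and stand clear at about (335,400) in the crop, just downhill of the roller, over its middle. Now I'll push up the gutter.

>>> {"fn": "move_arm", "kwargs": {
  "moves": [
    [[0,0.01,0,0,0],[-0.001,0.02,0.001,0,0],[-0.003,0.03,0.002,0,0],[-0.004,0.04,0.003,0,0],[-0.006,0.05,0.004,0,0]]
  ]
}}

```text
clock: 2.7
eef_pos: [0.5411, -0.0749, 0.0638]
tool_rot: [0.997, 0.073, 0.0, 0.0]
ft_force: [0.4, -0.8, 0.9]
grip_width: 0.0002
grasp_force: 0.8
```

```bash
cat > st.py <<'E'
from h import *
from fit import world
p=np.load('p.npy'); o=monitor.get_obs(); e=o['eef_pos']; u=np.array([np.cos(p[2]),np.sin(p[2])]); d=e[:2]-world(p,'g',(0,0,0))[:2]
print('t',o['clock'],'eef',e.round(4),'s',(d@u).round(4),'left',(d@[-u[1],u[0]]).round(4),'F',o['ft_force'].round(1))
E
python3 st.py
```

```text
t 2.7 eef [ 0.5411 -0.0749  0.0638] s -0.2316 left 0.0007 F [ 0.4 -0.8  0.9]
```

>>> {"fn": "move_arm", "kwargs": {
  "moves": [
    [[-0.001,0.01,0.0,0,0],[-0.003,0.02,0.0,0,0],[-0.004,0.03,0.001,0,0],[-0.006,0.04,0.002,0,0],[-0.007,0.05,0.003,0,0]]
  ]
}}

```text
clock: 3.32
eef_pos: [0.5336, -0.0249, 0.0663]
tool_rot: [0.997, 0.073, -0.0, -0.0]
ft_force: [0.4, 0.2, 0.3]
grip_width: -0.0001
grasp_force: 0.5
```

>>> {"fn": "move_arm", "kwargs": {
  "moves": [
    [[-0.001,0.01,0.001,0,0],[-0.003,0.02,0.002,0,0],[-0.004,0.03,0.004,0,0],[-0.006,0.04,0.005,0,0],[-0.007,0.05,0.006,0,0]]
  ]
}}

```text
clock: 3.95
eef_pos: [0.5267, 0.0251, 0.0724]
tool_rot: [0.997, 0.073, -0.0, 0.0]
ft_force: [0.4, -1.1, 0.7]
grip_width: 0.0002
grasp_force: 0.5
```

```bash
python3 st.py; python3 - <<'E'
from h import *
snap('side','s3.png');snap('top','t3.png')
a=cv2.resize(cv2.imread('pics/s3.png')[130:310,190:370],(400,400))
b=cv2.resize(cv2.imread('pics/t3.png')[130:260,170:300],(400,400))
cv2.imwrite('pics/c3.png',np.hstack([a,b]))
E
```

```text
t 3.95 eef [0.5267 0.0251 0.0724] s -0.1306 left 0.0004 F [ 0.4 -1.1  0.7]
```

View pics/c3.png

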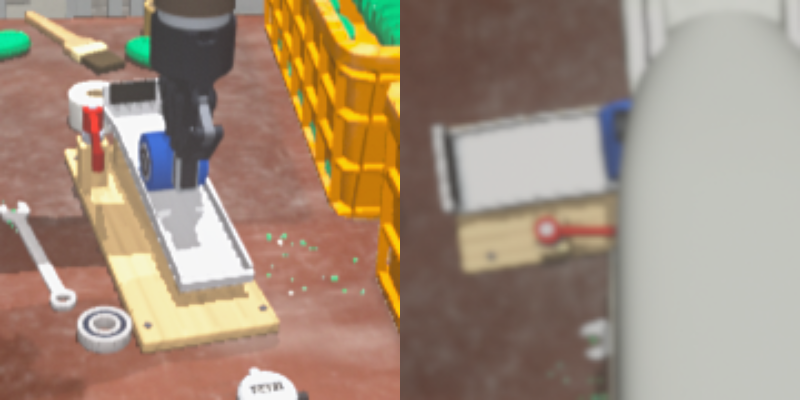

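The left crop shows the roller at about (172,160), partway up and ahead of the shut fingers. The right crop shows its leading edge where predicted, so the offset of about 44.5 mm is confirmed. Continuing.

>>> {"fn": "move_arm", "kwargs": {
  "moves": [
    [[-0.001,0.01,0.001,0,0],[-0.003,0.02,0.002,0,0],[-0.004,0.03,0.004,0,0],[-0.006,0.04,0.005,0,0],[-0.007,0.05,0.006,0,0]]
  ]
}}

```text
clock: 4.68
eef_pos: [0.5197, 0.0752, 0.0784]
tool_rot: [0.997, 0.073, 0.0, 0.0]
ft_force: [-0.2, -1.2, 1.2]
grip_width: -0.0001
grasp_force: 0.5
```

>>> {"fn": "move_arm", "kwargs": {
  "moves": [
    [[-0.001,0.009,0.001,0,0],[-0.003,0.018,0.002,0,0],[-0.004,0.026,0.003,0,0],[-0.005,0.033,0.004,0,0],[-0.006,0.038,0.004,0,0]]
  ]
}}

```text
clock: 5.3
eef_pos: [0.5171, 0.0945, 0.0824]
tool_rot: [0.996, 0.086, -0.001, -0.007]
ft_force: [-0.0, -0.5, 0.7]
grip_width: 0.0001
grasp_force: 0.4
```

>>> {"fn": "move_arm", "kwargs": {
  "moves": [
    [[-0.001,0.004,0,0,0],[-0.001,0.007,0,0,0],[-0.001,0.01,0,0,0],[-0.001,0.01,0,0,0],[-0.001,0.01,0,0,0]]
  ]
}}

```text
clock: 5.92
eef_pos: [0.5168, 0.0996, 0.0822]
tool_rot: [0.996, 0.09, -0.001, -0.009]
ft_force: [0.8, 0.0, -0.5]
grip_width: 0.0001
grasp_force: 0.1
```

```bash
python3 st.py; python3 - <<'E'
from h import *
snap('side','s4.png');snap('top','t4.png')
a=cv2.resize(cv2.imread('pics/s4.png')[140:270,190:320],(400,400))
b=cv2.resize(cv2.imread('pics/t4.png')[130:260,170:300],(400,400))
cv2.imwrite('pics/c4.png',np.hstack([a,b]))
E
```

```text
t 5.925 eef [0.5168 0.0996 0.0822] s -0.0554 left -0.0007 F [ 0.8  0.  -0.5]
```

View pics/c4.png

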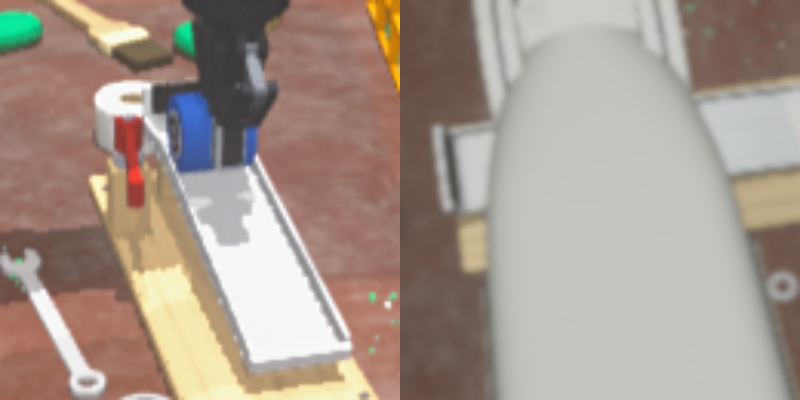

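```bash
python3 -c "
from h import *
o=monitor.get_obs();print(o['joint_pos'].round(3),o['eef_pos'],o['tool_rot'].round(3))"
```

```text
[ 0.18   0.405 -0.173  0.993  0.019  3.141] [0.51679228 0.09961001 0.08223483] [ 0.996  0.09  -0.001 -0.009]
```

Joint 6 is at its limit. Adding positive yaw frees it, so I'll turn gradually.

>>> {"fn": "move_arm", "kwargs": {
  "moves": [
    [[0,0,0,1.5,0],[0,0,0,3,0],[0,0,0,4.5,0],[0,0,0,6,0],[0,0,0,8,0]]
  ]
}}

```text
clock: 6.65
eef_pos: [0.5169, 0.0995, 0.0823]
tool_rot: [0.987, 0.16, -0.002, -0.009]
ft_force: [1.0, -0.1, 0.5]
grip_width: -0.0
grasp_force: 0.2
```

```bash
python3 st.py;python3 -c "
from h import *
o=monitor.get_obs();print(o['joint_pos'].round(3),o['tool_rot'].round(3))"
```

```text
t 6.65 eef [0.5169 0.0995 0.0823] s -0.0555 left -0.0008 F [ 1.  -0.1  0.5]
[ 0.18   0.406 -0.17   0.997  0.018  2.999] [ 0.987  0.16  -0.002 -0.009]
```

>>> {"fn": "move_arm", "kwargs": {
  "moves": [
    [[0,0.005,0,1,0],[-0.001,0.01,0.001,2,0],[-0.002,0.014,0.001,3,0],[-0.003,0.018,0.001,3,0],[-0.003,0.02,0.001,3,0]]
  ]
}}

```text
clock: 7.28
eef_pos: [0.5136, 0.12, 0.0832]
tool_rot: [0.983, 0.185, -0.002, -0.009]
ft_force: [-0.1, -1.1, 0.6]
grip_width: -0.0002
grasp_force: 0.0
```

>>> {"fn": "move_arm", "kwargs": {
  "moves": [
    [[0,0,0,0,0],[0,0,0,0,0],[0,0,0,0,0],[0,0,0,0,0]]
  ]
}}

```text
clock: 7.78
eef_pos: [0.5139, 0.1194, 0.0833]
tool_rot: [0.983, 0.185, -0.002, -0.009]
ft_force: [-0.6, 0.3, -0.4]
grip_width: 0.0001
grasp_force: 0.0
```

```bash
python3 st.py; python3 - <<'E'
from h import *
snap('side','s5.png')
cv2.imwrite('pics/c5.png',cv2.resize(cv2.imread('pics/s5.png')[140:270,190:320],(520,520)))
E
```

```text
t 7.775 eef [0.5139 0.1194 0.0833] s -0.0354 left -0.0007 F [-0.6  0.3 -0.4]
```

View pics/c5.png

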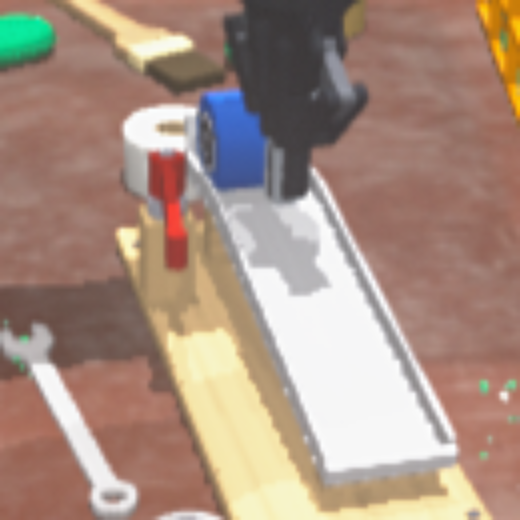

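```bash
python3 - <<'E'
from fit import *
p=np.load('p.npy')
for x,z in((.0,.03),(.01,.028),(.02,.026),(.038,.021)):
    print(x,*[((proj('side',world(p,'g',(x,y,z)))-[190,140])*4).round() for y in(.028,-.028)], ((proj('side',world(p,'g',(x,0,z))+[0,0,.03])-[190,140])*4).round())
E
```

```text
0.0 [221. 162.] [313. 153.] [269. 111.]
0.01 [217. 156.] [308. 147.] [264. 105.]
0.02 [213. 149.] [303. 141.] [259.  99.]
0.038 [205. 140.] [294. 132.] [251.  91.]
```

The image matches the predicted home position exactly: hub (205,140), top 91. The roller is home. Next I'll retreat and go over to the outer side of the keeper.

>>> {"fn": "move_arm", "kwargs": {
  "moves": [
    [[0.002,-0.015,0.005,0,0],[0.002,-0.02,0.05,0,0],[-0.04,-0.03,0.052,0,0],[-0.09,-0.041,0.052,0,0],[-0.102,-0.041,0.05,0,0]]
  ]
}}

```text
clock: 8.45
eef_pos: [0.4088, 0.077, 0.1334]
tool_rot: [0.983, 0.184, -0.003, -0.009]
ft_force: [-0.1, -0.3, -0.3]
grip_width: 0.0002
grasp_force: 0.0
```

>>> {"fn": "move_arm", "kwargs": {
  "moves": [
    [[0,0,0,0,0],[0,0,-0.025,0,0],[0,0,-0.049,0,0],[0,0,-0.049,0,0]]
  ]
}}

```text
clock: 8.95
eef_pos: [0.4121, 0.0784, 0.0831]
tool_rot: [0.983, 0.185, -0.003, -0.009]
ft_force: [0.4, -0.2, 1.2]
grip_width: -0.0001
grasp_force: 0.0
```

```bash
python3 st.py; python3 - <<'E'
from h import *
snap('side','s6.png')
cv2.imwrite('pics/c6.png',cv2.resize(cv2.imread('pics/s6.png')[140:270,190:320],(520,520)))
from numpy import *
pv=array([.4473,.1413]); r=radians
for th in(-9,0,10,20,30,40,50,60,70,80,90,92):
    a=r(-81.6+th); d=array([cos(a),sin(a)]); n=array([-d[1],d[0]])
    rel=a+pi/2-r(21.3); off=.004+abs(.011*cos(rel))+abs(.0145*sin(rel))
    print(th,(pv+.065*d-off*n).round(4))
E
```

```text
t 8.95 eef [0.4121 0.0784 0.0831] s -0.0611 left 0.106 F [ 0.4 -0.2  1.2]
-9 [0.427  0.0765]
0 [0.439  0.0744]
10 [0.4529 0.0747]
20 [0.4635 0.0762]
30 [0.473  0.0787]
40 [0.4824 0.0829]
50 [0.4914 0.0889]
60 [0.4996 0.0968]
70 [0.5065 0.1065]
80 [0.5117 0.1179]
90 [0.5146 0.1304]
92 [0.5149 0.133 ]
```

View pics/c6.png

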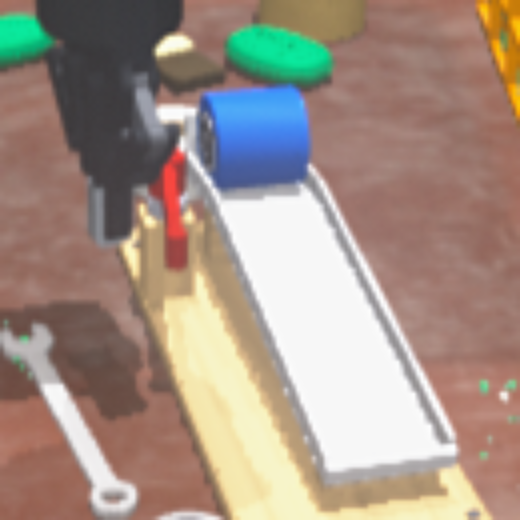

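The roller rests at home, hub at (205,140). The fingers at (110,225) stand on the outer side of the red arm, at its height. Now I'll sweep it.

>>> {"fn": "move_arm", "kwargs": {
  "moves": [
    [[0.015,-0.002,0,0,0],[0.029,-0.004,0,0,0],[0.041,-0.004,0,0,0],[0.051,-0.002,0,0,0],[0.061,0,0,0,0]]
  ]
}}

```text
clock: 9.62
eef_pos: [0.4734, 0.0786, 0.0842]
tool_rot: [0.983, 0.185, -0.002, -0.009]
ft_force: [-1.7, 0.0, 0.1]
grip_width: 0.0
grasp_force: 0.5
```

```bash
python3 st.py
```

```text
t 9.625 eef [0.4734 0.0786 0.0842] s -0.0698 left 0.0453 F [-1.7  0.   0.1]
```

>>> {"fn": "move_arm", "kwargs": {
  "moves": [
    [[0.0095,0.004,0,0,0],[0.018,0.01,0,0,0],[0.0265,0.018,0,0,0],[0.0335,0.028,0,0,0],[0.038,0.037,0,0,0]]
  ]
}}

```text
clock: 10.25
eef_pos: [0.5114, 0.1163, 0.0843]
tool_rot: [0.983, 0.185, -0.002, -0.009]
ft_force: [-1.5, -0.5, -0.6]
grip_width: 0.0001
grasp_force: 0.4
```

>>> {"fn": "move_arm", "kwargs": {
  "moves": [
    [[0.001,0.004,0,0,0],[0.002,0.008,0,0,0],[0.003,0.012,0,0,0],[0.003,0.014,0,0,0],[0.003,0.015,0,0,0]]
  ]
}}

```text
clock: 10.88
eef_pos: [0.5138, 0.1306, 0.0843]
tool_rot: [0.983, 0.185, -0.002, -0.009]
ft_force: [0.2, -0.6, -0.0]
grip_width: -0.0002
grasp_force: 0.3
```

```bash
python3 st.py
```

```text
t 10.875 eef [0.5138 0.1306 0.0843] s -0.0243 left -0.0023 F [ 0.2 -0.6 -0. ]
```

Not at the firm stop yet. I'll press on in 1 mm steps until the force rises.

>>> {"fn": "move_arm", "kwargs": {
  "moves": [
    [[0,0.001,0,0,0],[0,0.002,0,0,0],[0,0.002,0,0,0]]
  ]
}}

```text
clock: 11.25
eef_pos: [0.5139, 0.1326, 0.0843]
tool_rot: [0.983, 0.185, -0.002, -0.009]
ft_force: [-0.2, -0.2, -0.4]
grip_width: -0.0001
grasp_force: 0.2
```

>>> {"fn": "move_arm", "kwargs": {
  "moves": [
    [[0,0.001,0,0,0],[0,0.002,0,0,0],[0,0.002,0,0,0]]
  ]
}}

```text
clock: 11.62
eef_pos: [0.5138, 0.1332, 0.0843]
tool_rot: [0.983, 0.185, -0.002, -0.008]
ft_force: [-0.4, -6.1, 1.5]
grip_width: 0.0
grasp_force: 2.7
```

>>> {"fn": "move_arm", "kwargs": {
  "moves": [
    [[0,0.001,0,0,0],[0,0.001,0,0,0]]
  ]
}}

```text
clock: 11.88
eef_pos: [0.5138, 0.1334, 0.0843]
tool_rot: [0.983, 0.184, -0.002, -0.007]
ft_force: [-0.3, -8.2, 2.2]
grip_width: -0.0001
grasp_force: 3.8
```

>>> {"fn": "move_arm", "kwargs": {
  "moves": [
    [[0.003,-0.02,0,0,0],[0.003,-0.03,0.03,0,0],[0.003,-0.05,0.09,0,0],[0,-0.1,0.13,0,0],[-0.02,-0.16,0.15,0,0]]
  ]
}}

```text
clock: 12.5
eef_pos: [0.4977, -0.0195, 0.2354]
tool_rot: [0.982, 0.186, 0.001, -0.009]
ft_force: [0.1, -0.7, 0.1]
grip_width: -0.0003
grasp_force: 0.0
```

>>> {"fn": "move_arm", "kwargs": {
  "moves": [
    [[-0.03,-0.05,0,0,0],[-0.06,-0.1,0,0,0],[-0.09,-0.15,0,0,0],[-0.1,-0.2,0,0,0],[-0.1,-0.2,0,0,0]]
  ]
}}

```text
clock: 13.12
eef_pos: [0.3952, -0.2217, 0.2327]
tool_rot: [0.983, 0.182, -0.001, -0.009]
ft_force: [-0.3, -0.5, -0.0]
grip_width: 0.0001
grasp_force: 0.0
```

```bash
python3 st.py; python3 - <<'E'
from h import *
snap('side','s7.png');snap('top','t7.png')
a=cv2.resize(cv2.imread('pics/s7.png')[140:290,190:340],(400,400))
b=cv2.resize(cv2.imread('pics/t7.png')[130:260,170:300],(400,400))
cv2.imwrite('pics/c7.png',np.hstack([a,b]))
E
```

```text
t 13.125 eef [ 0.3952 -0.2217  0.2327] s -0.3555 left 0.1665 F [-0.3 -0.5 -0. ]
```

View pics/c7.png

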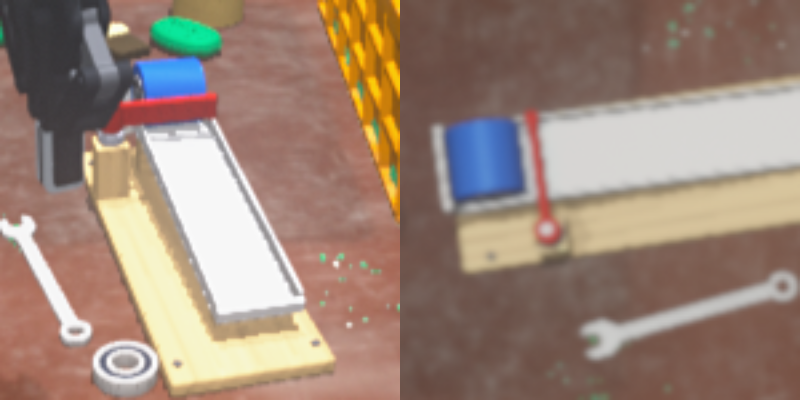

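The roller lies against the end stop (right crop, 485,160). The keeper is square across behind it, from (546,230) to (531,115), and the bystanders have not moved. Handing in.

```bash
python3 -c "
from workcell import job
print(job.job_done())"
```

```text
the job is handed in; nothing more can be done
None
```

The roller is home against the end stop, the keeper is pushed shut to its firm stop behind it, nothing else was moved, and the job is handed in at about 13 s on the robot's clock.

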